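# Find the turntable bearing that drags

### The job

One of the three turntable bearings in the wooden rack drags. With each one sitting in its pocket, turn its outer ring by hand through at least a sixth of a turn (well short of a full one) and leave it turned, feeling for drag; only when all three have been turned, take out the one that drags and set it upright in the middle of the steel dish. Do not force or drop anything, and leave the two free-running bearings seated in their pockets and the other things on the table where they are.

Things in the scene. Friction and masses are not known exactly. Their poses are not given: they have to be found in the camera images.
- rack: wooden rack, fixed, 95 x 350 x 18 mm (x, y, z), with three square pockets 57 x 57 mm, 8 mm deep, in a row along its own y axis at y = -115, 0 and +115 mm; their floors are 10 mm above the table. A flange sits in each with 1.5 mm play all round, standing 4 mm proud; a seated bearing must not be pushed sideways or down with more than about 20 N. Origin: centre of the underside; z up
- bearing_a: one of three like turntable bearings: square steel flange 54 x 54 x 12 mm and thin centre hub on a rubber bush, round it a hexagonal steel outer ring, 46 mm across flats, 36 mm tall (14 to 50 mm above the origin), that turns endlessly about the vertical axis; 53 mm tall, about 0.3 kg. Origin: centre of the flange's underside; z up, x and y along the flange's sides. Which letter stands in which pocket changes
- nipple_a (a point): tip of the small brass grease nipple on top of the outer ring of bearing_a, 18.5 mm from the ring's axis, toward the middle of one of the six flats, 53 mm above the bearing's origin: shows how the ring is turned (starts anywhere). On the dragging bearing it sits 0.02 mm higher, which is how the judge knows it; far too little for any pose reading or camera to show
- bearing_b: looks exactly like bearing_a, same sizes and axes. Of the three, two run freely (their rings turn with less than 0.06 N m at slow speed) and one drags (about 0.35 N m about its axis, either way); which one must be felt. The hub's rubber bush is stiff (4 N m/rad): a dragging ring held turned keeps pushing back, and springs back about 5 degrees when let go
- nipple_b (a point): tip of the small brass grease nipple on top of the outer ring of bearing_b, 18.5 mm from the ring's axis, toward the middle of one of the six flats, 53 mm above the bearing's origin: shows how the ring is turned (starts anywhere). On the dragging bearing it sits 0.02 mm higher, which is how the judge knows it; far too little for any pose reading or camera to show
- bearing_c: looks exactly like bearing_a, same sizes and axes. A ring, free or dragging, coasts hardly at all and, but for the bush's small spring-back, stays where it is let go
- nipple_c (a point): tip of the small brass grease nipple on top of the outer ring of bearing_c, 18.5 mm from the ring's axis, toward the middle of one of the six flats, 53 mm above the bearing's origin: shows how the ring is turned (starts anywhere). On the dragging bearing it sits 0.02 mm higher, which is how the judge knows it; far too little for any pose reading or camera to show
- dish: loose round steel dish, 131 mm across at the rim, 42 mm high, flat inner floor 3 mm above its origin, about 90 mm across; walls flare outward. A bearing fits in it upright at any yaw with about 7 mm to spare at the flange's corners. Origin: centre of the underside; z up
- dredger: bystander: steel sugar dredger with a pierced top, 72 mm in diameter, 108 mm tall; origin at the centre of its underside
- mill: bystander: black and white pepper mill, 54 mm in diameter, 140 mm tall; origin at the centre of its underside
Not all that is in view belongs to the job. What is shaped like the bearing_b but green or red is not meant.

How it is judged:
By the outcome, as a careful person would: the job done as asked, in the order asked, and still so for the second after the job is handed in, with the robot touching nothing.
It also fails if it takes over 64 s, if anything falls off the work surface, if the arm or the gripper's body presses on something with over 40 N, if the wrist force passes 120 N, or if a joint passes its speed limit or range.

### The arm

A 7-joint arm with a two-finger parallel gripper is mounted at the origin on the work surface; the furniture and walls round the work are solid. World frame = base frame: x ahead of the robot, y to its left, z up, the work surface at z = 0. Lengths are in m, angles in rad, forces in N, time in s.
With the tool pointing down it reaches from about 0.425 to 0.875 m from the base axis. Payload 9.9 kg.
Tool frame: the origin (TCP) lies on the centre line of the jaws, within the pads' length; the fingertips stand 11 mm ahead of it and the grasp point (between the pads) lies 8 mm behind it; z points along the fingers, y is the line along which they close (so a half turn about z gives the same grasp; the last joint's range is limited). The gripper opens to 85 mm and grips with 20 to 120 N. Pads are 22 mm wide; open, the fingers measure 114 mm over their backs; the gripper's body (76 mm by 85 mm) begins 54 mm behind the grasp point. The pads swing forward as they close: fully open they stand 13 mm farther back than shut.
Start: joints at [-1.421, 0.576, 0.025, 1.437, -0.015, 1.129, -0.057], TCP at [0.156, 0.657, 0.203] pointing down, gripper open.
Joint ranges: [-2.76, 2.76], [-0.34, 2.15], [-1.52, 1.57], [0.19, 2.46], [-1.09, 4.23], [0.17, 1.99], [-2.82, 2.82]. Speed limits (rad/s): [2.22, 2.22, 3.01, 3.01, 3.14, 3.14, 3.14].

### API

Orientations are given as [roll, pitch, yaw] about the fixed x, y, z axes, in that order (R = Rz(yaw) Ry(pitch) Rx(roll)).
In Python, from plant import ctrl gives the robot as it stands.
- The arm moves only by the shell command python3 -m inch 'ROWS' [OPENING]. ROWS is JSON, a list of rows, each an object with "linear": the shift along the world's x, y, z in units of 0.1 m (1.0 is 0.1 m), a list of three; "roll": the turn about the world's z in units of 0.12 rad (1.0 is 0.12 rad). In form: [{"linear": [x, y, z], "roll": roll}, ...]. A call has exactly 5 rows; each row shifts and turns the commanded pose from where the row before left it; what a row does not reach is not made up. A row lasts 1/12 s, in which the tool goes at most 41.7 mm and 7.16 degrees, less where a joint would pass 70% of its speed; a pose out of reach is approached as far as the arm can. A call with a number of a shift or a turn outside -1 to 1 is refused whole. A call with a gripper value outside its range is refused whole. OPENING is the closure, from -1 (fully open) to 1 (shut), so that 0 is half open, set as the call begins (- or left out, the last holds). The fingers move at their own pace and stop on an object; the grip force is fixed at half the most. Time passes only in rows, so rows that do not move let the fingers close, or fill a call up. It gives the time, the measured TCP pose, the force, the opening and the grip force at its end, in the units of the state.
- ctrl.read_state(): the state, without advancing time (a new reading comes with each control period).
- ctrl.get_image(name): name is "scene" or "top" or "wrist"; returns a dict with "color" (420x560x3 uint8, red, green, blue), "z_map" (420x560 float32, m along the optical axis (not along the pixel's ray), 0 where there is no reading), "vfov" (degrees; the focal length in pixels is half the picture's height over the tangent of half this angle, whatever the lens; pixels are square), "cx", "cy" (the principal point, pixels), "dist_coeffs" ([k1, k2, p1, p2, k3] as OpenCV has them; the pictures are not rectified), "eye" and "rotation" of the camera in the world; the wrist camera has in their place "tool_from_camera" (4x4, takes a point from camera to tool coordinates, whose origin is the TCP and whose axes are the flange's). Camera axes: x right, y up, looking along -z (the intrinsics and any distortion apply to the point x, -y, -z); pixel columns grow to the right and rows downward; lengths in m; the calibration is good to about 2 mm. A picture is of the moment at which its call begins: read the wrist's pose just before it.
- ctrl.job_done(): hands the job in; it is judged then, once.
Trained networks look in the newest picture that a camera, given by its name, has taken for a name from the list of things; names that differ only in an ending like _2 or _b are one class to them, and where a whole thing is asked for, a point or a joint stands for the part that bears it (a point fixed in the world has none). Each returns a list of dicts, best first, with "p" (0 to 1); they miss things now and then, are a little off and sometimes report something else, mostly with a low value. They report only what shows in the picture. A call takes as long as a camera call. They do not tell look-alikes from the thing itself.
- ctrl.recognise(camera, target): "position" ([column, row] in pixels, amid what is visible of it).
The state is a dict: "clock": time; "joint_positions": joint angles; "joint_velocities": joint speeds; "effort": joint torques, N m; "tcp_pos": TCP position; "orientation": TCP orientation; "contact_force": force on the tool from outside, world axes, zero at the start; "wrist_torque": the same for the moment, N m; "width": opening from 0.0 (shut) to 1.0 (fully open); "gripper_force": force on a finger pad.
Only numpy, scipy, OpenCV 4.12 (cv2) and the standard library are available. Lean on these libraries where they do the work, as an engineer would, in place of code of your own. Each camera call takes 0.05 s, during which the arm holds its last target. There are 200 camera calls.

## Working session

There is one attempt and no reset: what is moved stays moved. The work goes in short steps, Python scripts to look and compute and a shell command to move; the robot and the scene stay as the last step left them, time stands still between calls to the robot, and variables do not carry over. Pictures are saved under pics/ and viewed, at most 10 in all, crops included, and the job is handed in when it is done.

```bash
mkdir -p pics
cat > h.py <<'E'
import numpy as np, cv2
from plant import ctrl
from scipy.spatial.transform import Rotation as R
def grab(name):
    s=ctrl.read_state(); im=ctrl.get_image(name)
    if name=='wrist':
        T=np.eye(4); T[:3,:3]=R.from_euler('xyz',s['orientation']).as_matrix(); T[:3,3]=s['tcp_pos']
        T=T@np.array(im['tool_from_camera'])
    else:
        T=np.eye(4); r=np.array(im['rotation']); T[:3,:3]=r if r.shape==(3,3) else R.from_euler('xyz',r).as_matrix(); T[:3,3]=im['eye']
    im['T']=T; f=210/np.tan(np.radians(im['vfov'])/2)
    im['K']=np.array([[f,0,im['cx']],[0,f,im['cy']],[0,0,1.]])
    return im
def ray(im,px):
    p=cv2.undistortPoints(np.array(px,float).reshape(-1,1,2),im['K'],np.array(im['dist_coeffs'],float)).reshape(-1,2)
    d=np.c_[p[:,0],-p[:,1],-np.ones(len(p))]
    return d
def world(im,px,z=None):
    px=np.atleast_2d(px); d=ray(im,px); T=im['T']
    if z is not None:
        w=d@T[:3,:3].T; return T[:3,3]+w*((z-T[2,3])/w[:,2])[:,None]
    zz=np.array([im['z_map'][int(round(r)),int(round(c))] for c,r in px])
    return (d*zz[:,None])@T[:3,:3].T+T[:3,3]
def cloud(im):
    v,u=np.mgrid[:420,:560]; return world(im,np.c_[u.ravel(),v.ravel()]).reshape(420,560,3)
def save(im,n): cv2.imwrite('pics/'+n,im['color'][:,:,::-1])
E
python3 - <<'E'
from h import *
s=ctrl.read_state(); print({k:np.round(v,3).tolist() for k,v in s.items()})
for n in ['top','scene']:
    im=grab(n); save(im,n+'0.png'); print(n,im['T'].round(3).tolist(),im['vfov'],im['dist_coeffs'])
    for t in ['bearing_a','nipple_a','dish','rack','dredger','mill']:
        for d in ctrl.recognise(n,t)[:5]:
            print(t,np.round(d['position'],1),round(d['p'],2),world(im,d['position'])[0].round(3))
a=cv2.imread('pics/top0.png');b=cv2.imread('pics/scene0.png')
E
```

```text
{'clock': 0.0, 'joint_positions': [-1.421, 0.576, 0.025, 1.438, -0.015, 1.129, -0.056], 'joint_velocities': [0.0, -0.0, -0.001, -0.0, 0.001, -0.001, 0.0], 'effort': [-0.0, -76.573, 2.25, -28.599, 0.015, 0.012, 0.0], 'tcp_pos': [0.156, 0.656, 0.202], 'orientation': [-3.14, 0.0, 2.908], 'contact_force': [-0.986, 0.366, 0.419], 'wrist_torque': [0.047, -0.016, 0.034], 'gripper_force': 0.0, 'width': 1.002}
top [[-0.015, 0.992, -0.124, 0.36], [-1.0, -0.013, 0.013, 0.086], [0.012, 0.124, 0.992, 1.188], [0.0, 0.0, 0.0, 1.0]] 56.78939420406086 [-0.0509524  0.         0.         0.         0.       ]
bearing_a [355.1 211. ] 0.91 [ 0.486 -0.151  0.061]
bearing_a [402.8 207.8] 0.81 [ 0.495 -0.297  0.05 ]
bearing_a [316.7 209. ] 0.76 [ 0.493 -0.038  0.066]
bearing_a [392.  243.7] 0.73 [ 0.389 -0.258  0.052]
bearing_a [276.1 211.2] 0.57 [0.488 0.081 0.063]
nipple_a [273.1 210.6] 0.71 [0.49  0.09  0.061]
nipple_a [406.4 206.7] 0.71 [ 0.498 -0.308  0.049]
nipple_a [312.5 212.3] 0.62 [ 0.484 -0.026  0.057]
nipple_a [395.9 238. ] 0.56 [ 0.405 -0.27   0.056]
nipple_a [352.6 210.1] 0.46 [ 0.489 -0.143  
[... 283 characters left out ...]
0.497, -0.744, -0.631], [-0.017, 0.826, 0.563, 0.59], [0.0, 0.0, 0.0, 1.0]] 56.294822214284174 [-0.01403644  0.          0.          0.          0.        ]
bearing_a [273.8 214.8] 0.94 [0.481 0.054 0.052]
bearing_a [379.5 337.8] 0.88 [ 0.489 -0.33   0.041]
bearing_a [295.4 244.4] 0.86 [ 0.475 -0.063  0.05 ]
bearing_a [319.9 276.6] 0.76 [ 0.468 -0.174  0.055]
bearing_a [316.7 344.8] 0.61 [ 0.386 -0.299  0.049]
nipple_a [317.4 338.4] 0.83 [ 0.393 -0.29   0.05 ]
nipple_a [376.6 334.2] 0.79 [ 0.485 -0.326  0.047]
nipple_a [274.1 211.4] 0.6 [0.483 0.057 0.06 ]
dish [209.8 188.2] 0.96 [0.406 0.324 0.001]
rack [304.  271.2] 0.86 [ 0.469 -0.113  0.017]
dredger [199.4 151.9] 0.82 [0.415 0.427 0.07 ]
```

View pics/top0.png

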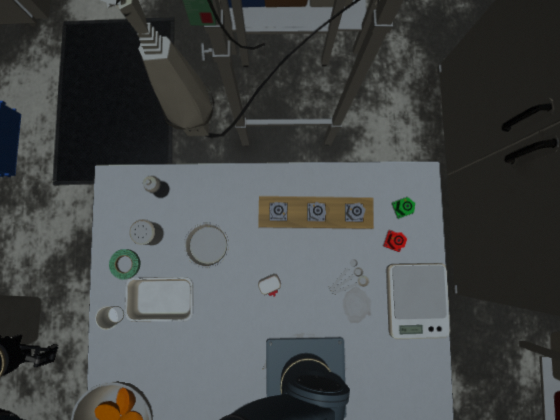

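View pics/scene0.png

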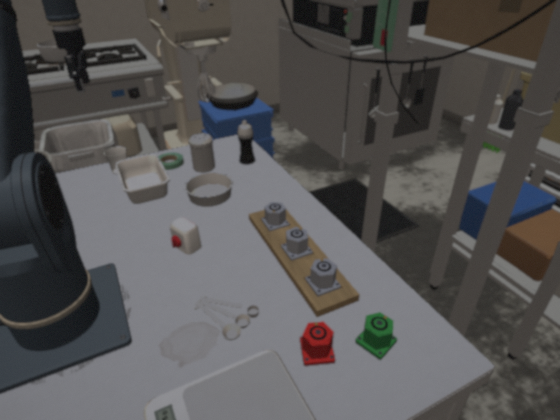

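The top view shows the rack centred at about (316,211), with bearings at columns 277, 316 and 355. The dish is at (207,245), the mill and dredger are upper left, and the red and green look-alikes are at (396,240) and (403,207). The scene view agrees. I'm moving above the middle bearing now.

```bash
python3 -m inch '[{"linear":[0.24,-0.325,0.04],"roll":-0.55},{"linear":[0.24,-0.325,0.04],"roll":-0.55},{"linear":[0.24,-0.325,0.04],"roll":-0.55},{"linear":[0.24,-0.325,0.04],"roll":-0.55},{"linear":[0.24,-0.325,0.04],"roll":-0.55}]' -1
python3 -m inch '[{"linear":[0.24,-0.325,0.04],"roll":-0.55},{"linear":[0.24,-0.325,0.04],"roll":-0.55},{"linear":[0.24,-0.325,0.04],"roll":-0.55},{"linear":[0.24,-0.325,0.04],"roll":-0.55},{"linear":[0.24,-0.325,0.04],"roll":-0.55}]'
python3 -m inch '[{"linear":[0.24,-0.325,0.04],"roll":-0.55},{"linear":[0.08,-0.367,0],"roll":-0.55},{"linear":[0.08,-0.367,0],"roll":-0.55},{"linear":[0.08,-0.367,0],"roll":-0.55},{"linear":[0.08,-0.367,0],"roll":-0.55}]'
python3 -m inch '[{"linear":[0.08,-0.367,0],"roll":-0.55},{"linear":[0.08,-0.367,0],"roll":-0.55},{"linear":[0.08,-0.367,0],"roll":-0.55},{"linear":[0.08,-0.367,0],"roll":-0.55},{"linear":[0.08,-0.367,0],"roll":-0.55}]'
python3 - <<'E'
from h import *
s=ctrl.read_state(); print({k:np.round(v,3).tolist() for k,v in s.items()})
im=grab('wrist'); save(im,'w0.png'); print(im['T'].round(3).tolist(),im['K'][0,0])
for t in ['bearing_a','nipple_a']:
    for d in ctrl.recognise('wrist',t)[:5]:
        print(t,np.round(d['position'],1),round(d['p'],2),world(im,d['position'])[0].round(4))
C=cloud(im); np.savez('c0.npz',C=C,col=im['color'])
E
```

```text
clock: 1.12
tcp_pos: [0.2772, 0.4925, 0.2236]
orientation: [3.141, -0.0, 2.575]
contact_force: [1.2, 0.7, 0.5]
width: 1.0
gripper_force: 0.0
clock: 1.53
tcp_pos: [0.3972, 0.33, 0.2438]
orientation: [3.141, -0.0, 2.245]
contact_force: [1.8, -0.4, -0.3]
width: 0.993
gripper_force: 0.0
clock: 1.95
tcp_pos: [0.4526, 0.1505, 0.2476]
orientation: [3.141, -0.0, 1.915]
contact_force: [0.8, -0.3, 0.1]
width: 0.997
gripper_force: 0.0
clock: 2.37
tcp_pos: [0.4925, -0.0329, 0.2477]
orientation: [3.141, -0.0, 1.585]
contact_force: [-0.0, 0.3, -0.5]
width: 1.003
gripper_force: 0.0
{'clock': 2.367, 'joint_positions': [-0.439, 0.297, 0.55, 1.848, -0.179, 1.045, 0.196], 'joint_velocities': [0.765, 0.236, 0.303, -0.246, -0.213, 0.093, 0.337], 'effort': [-5.368, -50.293, 5.232, -25.095, 0.629, -0.006, -0.72], 'tcp_pos': [0.493, -0.033, 0.248], 'orientation': [3.141, -0.0, 1.585], 'contact_force': [-0.011, 0.335, -0.477], 'wrist_torque': [0.005, -0.041, 0.027], 'gripper_force': 0.0, 'width': 1.003}
[[1.0, -0.012, -0.005, 0.493], [0.013, 0.954, 0.299, 0.045], [0.001, -0.299, 0.954, 0.419], [0.0, 0.0, 0.0, 1.0]] 290.7490161533458
bearing_a [276.6  89.8] 0.96 [0.4945 0.0728 0.064 ]
bearing_a [218.8 320.6] 0.81 [ 0.4106 -0.2563  0.0501]
bearing_a [266.6 257.9] 0.74 [ 0.4839 -0.1421  0.0612]
bearing_a [273.9 181.8] 0.63 [ 0.4926 -0.0352  0.0631]
bearing_a [277.9 332.7] 0.62 [ 0.5017 -0.2846  0.0422]
nipple_a [272.2 179.6] 0.91 [ 0.4905 -0.0323  0.0641]
nipple_a [278.8 336.3] 0.81 [ 0.5031 -0.2864  0.0482]
nipple_a [214.8 325.5] 0.79 [ 0.4046 -0.2633  0.053 ]
nipple_a [281.9  84.3] 0.64 [0.5004 0.0787 0.0652]
nipple_a [273.6 257.3] 0.6 [ 0.4934 -0.1411  0.0613]
```

View pics/w0.png

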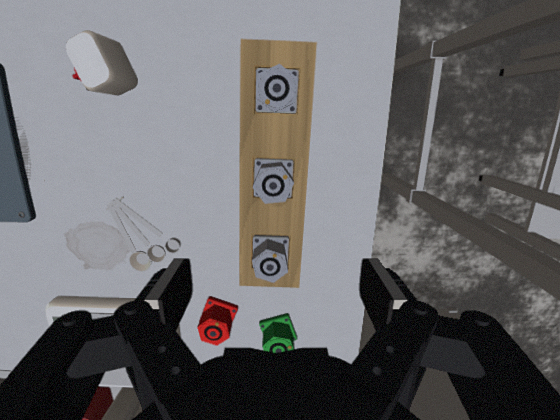

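The wrist view shows the three rack bearings at (277,90), (274,182) and (269,262). The look-alikes sit below them at (217,322) and (278,333). I'll fit the hexagon tops.

```bash
cat >> h.py <<'E'
from scipy.optimize import minimize
def hexfit(C,guess,z0=0.056,z1=0.066,N=None):
    """centre and flat-normal angle (mod 60deg) of a hexagon top, from cloud points near guess; also flange"""
    m=(np.hypot(C[...,0]-guess[0],C[...,1]-guess[1])<0.034)
    P=C[m]; T=(P[:,2]>z0)&(P[:,2]<z1)
    q=P[T][:,:2]; p=P[~T][:,:2]; A=np.radians(60*np.arange(6))
    def lab(X,v):
        a=A+v[2]; d=((X-v[:2])@np.array([np.cos(a),np.sin(a)])).max(1); return 1/(1+np.exp((d-0.023)/0.0007))
    f=lambda v:(1-lab(q,v)).sum()+lab(p,v).sum()
    best=min((minimize(f,[*q.mean(0),t],method='Nelder-Mead',options=dict(initial_simplex=[[*q.mean(0),t],[q[:,0].mean()+.004,q[:,1].mean(),t],[q[:,0].mean(),q[:,1].mean()+.004,t],[*q.mean(0),t+.15]])) for t in np.radians([0,15,30,45])),key=lambda r:r.fun)
    return best.x[:2],np.degrees(best.x[2])%60,best.fun,len(q),P[T][:,2].mean(),q.mean(0)
E
python3 - <<'E'
from h import *
d=np.load('c0.npz'); C=d['C']
for g in [(0.49,0.08),(0.49,-0.035),(0.488,-0.15)]: print(hexfit(C,g))
# rack: top points z 0.018
m=(abs(C[...,2]-0.018)<0.004)&(abs(C[...,0]-.49)<.08)&(C[...,1]>-.25)&(C[...,1]<.2)
r=cv2.minAreaRect((C[m][:,:2]*1000).astype(np.float32)); print(r)
q=C[m]
for y in np.arange(-.2,.15,.05):
    k=q[abs(q[:,1]-y)<.02]
    if len(k): print(y,np.percentile(k[:,0],[2,98]).round(4),k[:,2].mean().round(4))
E
```

```text
(array([0.49435034, 0.07595049]), np.float64(54.43867080194921), np.float64(82.59468789854313), 1458, np.float64(0.061911106057136074), array([0.49422996, 0.07552204]))
(array([ 0.49072726, -0.04841175]), np.float64(29.715765319336406), np.float64(308.58780794313395), 1140, np.float64(0.06209082278847342), array([ 0.49129487, -0.03924706]))
(array([ 0.48786249, -0.15714433]), np.float64(10.41297245614006), np.float64(164.03752551225705), 904, np.float64(0.061619715493336585), array([ 0.4881118 , -0.15218127]))
((491.3287353515625, -39.792572021484375), (351.54205322265625, 95.58692932128906), 88.38446807861328)
-0.2 [0.44   0.5334] 0.0186
-0.15000000000000002 [0.4409 0.5349] 0.0188
-0.10000000000000003 [0.4435 0.5352] 0.0189
-0.050000000000000044 [0.4447 0.5377] 0.0189
-5.551115123125783e-17 [0.447  0.5382] 0.0189
0.04999999999999993 [0.4477 0.5398] 0.0188
0.09999999999999992 [0.4486 0.5412] 0.0187
```

```bash
python3 -m inch '[{"linear":[-0.01,-0.09,-0.4],"roll":0},{"linear":[0,0,-0.4],"roll":0},{"linear":[0,0,-0.37],"roll":0},{"linear":[0,0,0],"roll":0},{"linear":[0,0,0],"roll":0}]' -1
python3 - <<'E'
from h import *
s=ctrl.read_state(); print({k:np.round(v,4).tolist() for k,v in s.items() if k in('tcp_pos','orientation','joint_velocities')})
im=grab('wrist'); save(im,'w1.png')
for t in ['bearing_a','nipple_a']:
    for d in ctrl.recognise('wrist',t)[:5]:
        print(t,np.round(d['position'],1),round(d['p'],2),world(im,d['position'])[0].round(4))
C=cloud(im); np.savez('c1.npz',C=C,col=im['color'])
for g in [(.491,-.040),(.488,-.155)]:
  for z0 in (.057,.0585,.06): print(hexfit(C,g,z0,.068))
m=np.hypot(C[...,0]-.491,C[...,1]+.04)<.035
print(np.histogram(C[m][:,2],np.arange(.012,.07,.002)))
E
```

```text
clock: 2.93
tcp_pos: [0.4904, -0.0392, 0.1298]
orientation: [-3.138, -0.0, 1.589]
contact_force: [-0.3, 0.6, 2.1]
width: 1.0
gripper_force: 0.0
{'joint_velocities': [-0.0087, -0.0511, 0.0302, -0.0573, 0.0134, 0.0249, -0.0096], 'tcp_pos': [0.4904, -0.0392, 0.1298], 'orientation': [-3.1379, -0.0001, 1.5891]}
bearing_a [273.7 201.4] 0.96 [ 0.4904 -0.0321  0.0636]
bearing_a [281.5  68.4] 0.82 [0.4946 0.0724 0.0639]
bearing_a [266.7 306.4] 0.63 [ 0.4852 -0.1401  0.0608]
bearing_a [203.2 351.9] 0.52 [ 0.4035 -0.2491  0.0098]
nipple_a [273.5 198.3] 0.82 [ 0.4902 -0.03    0.0612]
nipple_a [271.5 307.4] 0.77 [ 0.4899 -0.1404  0.0619]
nipple_a [272.   54.9] 0.76 [0.4873 0.0819 0.0626]
(array([ 0.4906904, -0.054214 ]), np.float64(30.209808662548802), np.float64(1012.5945279217216), 2349, np.float64(0.06200332283228766), array([ 0.49126996, -0.03882464]))
(array([ 0.49069424, -0.05421414]), np.float64(30.216502731706896), np.float64(992.5960299809026), 2329, np.float64(0.06203972367756069), array([ 0.49124372, -0.03897093]))
(array([ 0.49085772, -0.05422316]), np.float64(30.36906824303977), np.f
[... 358 characters left out ...]
75294519027), 1588, np.float64(0.06189942090653265), array([ 0.48800853, -0.15231206]))
(array([ 0.48784546, -0.15736091]), np.float64(11.116297843059487), np.float64(236.16557781477644), 1501, np.float64(0.062036576272161637), array([ 0.48796397, -0.15265675]))
(array([  20,   35,  121,  406,  176,  379,   43,   18,   13,   21,   14,
         26,   17,   17,   24,   22,   21,   21,   22,   23,   23,   26,
         22,   80, 1140,  944,  172,    0,    0]), array([0.012, 0.014, 0.016, 0.018, 0.02 , 0.022, 0.024, 0.026, 0.028,
       0.03 , 0.032, 0.034, 0.036, 0.038, 0.04 , 0.042, 0.044, 0.046,
       0.048, 0.05 , 0.052, 0.054, 0.056, 0.058, 0.06 , 0.062, 0.064,
       0.066, 0.068, 0.07 ]))
```

View pics/w1.png

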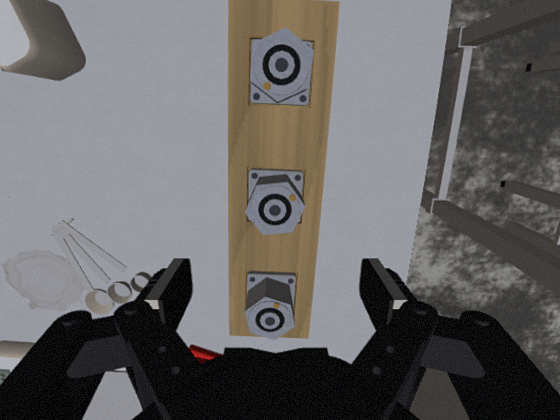

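The close view shows the middle bearing's hub at (275,210) with its nipple at (292,198). The bottom one's hub is at (270,321) with its nipple at (277,306), and the top one's is at (281,66) with its nipple at (266,86). I'll check the fit against these.

Run:
```python
from h import *
d=np.load('c1.npz'); C=d['C']; col=d['col']
print([C[r,c].round(4).tolist() for c,r in [(275,210),(270,321),(281,66),(292,198),(277,306),(266,86)]])
m=(C[...,2]>.0585)&(C[...,2]<.068)
n,l,st,ce=cv2.connectedComponentsWithStats(m.astype(np.uint8))
for i in range(1,n):
    if st[i,4]>300 and st[i,4]<6000:
        P=C[l==i][:,:2]; h=cv2.convexHull((P*1e4).astype(np.float32))
        print(st[i],ce[i].round(1),P.mean(0).round(4),P.min(0).round(4),P.max(0).round(4))
        # widths by direction
        a=np.radians(np.arange(0,180,3)); u=P@np.array([np.cos(a),np.sin(a)])
        hi,lo=np.percentile(u,99.7,axis=0),np.percentile(u,.3,axis=0); w=hi-lo
        S=[w[k::20].sum() for k in range(20)]; k=int(np.argmin(S)); print('flat normal',3*k,(w[k::20]*1e3).round(1),(w.max()*1e3).round(1))
        M=np.array([np.cos(a),np.sin(a)]).T; print('centre',np.linalg.lstsq(M,(hi+lo)/2,rcond=None)[0].round(4))
```

```text
[[0.4916, -0.0394, 0.0648], [0.4886, -0.155, 0.0638], [0.4942, 0.0741, 0.0636], [0.5059, -0.029, 0.0628], [0.4952, -0.1376, 0.0633], [0.4915, 0.0383, 0.3011]]
[   0    0   43   73 2297] [17.  37.3] [0.2926 0.0952] [0.2686 0.0712] [0.3078 0.1232]
flat normal 48 [49.5 45.  29.6] 52.7
centre [0.2892 0.0956]
[ 250   27   64   75 3426] [281.   64.2] [0.4942 0.0755] [0.4704 0.0491] [0.5181 0.1012]
flat normal 54 [45.8 45.7 46. ] 50.3
centre [0.4942 0.0752]
[ 245  182   60   54 2329] [274.6 208.3] [ 0.4912 -0.039 ] [ 0.4654 -0.0646] [ 0.5168 -0.0157]
flat normal 36 [45.7 45.9 45.6] 49.9
centre [ 0.4912 -0.0398]
[ 245  295   50   45 1588] [269.5 317.3] [ 0.488  -0.1523] [ 0.4637 -0.1799] [ 0.5127 -0.1284]
flat normal 12 [46.  46.4 46. ] 50.6
centre [ 0.4881 -0.1542]
```

```bash
cat >> h.py <<'E'
def tops(C,yaw,ref=[(.4942,.0752),(.4912,-.0398),(.4881,-.1542)]):
    m=(C[...,2]>.0585)&(C[...,2]<.068)
    n,l,st,ce=cv2.connectedComponentsWithStats(m.astype(np.uint8)); out={}
    a=np.radians(np.arange(0,180)); M=np.array([np.cos(a),np.sin(a)]).T
    for i in range(1,n):
        P=C[l==i][:,:2]
        for j,g in enumerate(ref):
            if 1000<len(P)<6000 and np.hypot(*(P.mean(0)-g))<.015:
                u=P@M.T; hi,lo=np.percentile(u,99.7,axis=0),np.percentile(u,.3,axis=0); w=hi-lo
                k=int(np.argmin(w[:60]+w[60:120]+w[120:]))
                c=np.linalg.lstsq(M,(hi+lo)/2,rcond=None)[0]; out[j]=(c,k,w[k::60])
                print(j,'centre',c.round(4),'flat',k,(w[k::60]*1e3).round(1),'closing',round(np.degrees(yaw)-90,1),len(P))
    return out
def look(n=None):
    s=ctrl.read_state(); im=grab('wrist'); C=cloud(im)
    if n: save(im,n+'.png'); 
    print('tcp',np.round(s['tcp_pos'],4),np.round(s['orientation'],4)); return tops(C,s['orientation'][2]),C,s,im
E
python3 -m inch '[{"linear":[0,0,0],"roll":1},{"linear":[0,0,0],"roll":1},{"linear":[0,0,0],"roll":1},{"linear":[0,0,0],"roll":1},{"linear":[0,0,0],"roll":1}]'
python3 -m inch '[{"linear":[0,0,0],"roll":0},{"linear":[0,0,0],"roll":0},{"linear":[0,0,0],"roll":0},{"linear":[0,0,0],"roll":0},{"linear":[0,0,0],"roll":0}]'
python3 - <<'E'
from h import *
tops(np.load('c1.npz')['C'],1.589); look()
E
```

```text
clock: 3.5
tcp_pos: [0.4928, -0.04, 0.1326]
orientation: [3.138, 0.002, 2.194]
contact_force: [0.3, -0.6, 0.3]
width: 0.998
gripper_force: 0.0
clock: 3.92
tcp_pos: [0.4915, -0.0401, 0.1306]
orientation: [3.141, 0.0, 2.186]
contact_force: [-0.7, 0.0, 0.3]
width: 0.999
gripper_force: 0.0
0 centre [0.4942 0.0752] flat 55 [45.8 45.7 45.9] closing 1.0 3426
1 centre [ 0.4912 -0.0398] flat 35 [45.6 45.8 45.6] closing 1.0 2329
2 centre [ 0.4881 -0.1542] flat 11 [46.  46.2 46. ] closing 1.0 1588
tcp [ 0.4915 -0.0401  0.1306] [3.1414e+00 3.0000e-04 2.1862e+00]
0 centre [0.494  0.0751] flat 55 [46.  45.6 46.1] closing 35.3 3129
1 centre [ 0.4913 -0.0398] flat 38 [45.6 45.7 45.8] closing 35.3 2331
2 centre [ 0.4909 -0.1533] flat 12 [37.4 45.9 46.3] closing 35.3 1335
```

```bash
python3 -m inch '[{"linear":[0,0,-0.3],"roll":0},{"linear":[0,0,-0.3],"roll":0},{"linear":[0,0,-0.2],"roll":0},{"linear":[0,0,-0.06],"roll":0},{"linear":[0,0,0],"roll":0}]'
python3 -m inch '[{"linear":[0,0,0],"roll":0},{"linear":[0,0,0],"roll":0},{"linear":[0,0,0],"roll":0},{"linear":[0,0,0],"roll":0},{"linear":[0,0,0],"roll":0}]' 1
python3 -m inch '[{"linear":[0,0,0],"roll":0},{"linear":[0,0,0],"roll":0},{"linear":[0,0,0],"roll":0},{"linear":[0,0,0],"roll":0},{"linear":[0,0,0],"roll":0}]' 1
python3 -c "
from h import *
s=ctrl.read_state(); print(np.round(s['wrist_torque'],3),s['contact_force'],s['joint_positions'][6])"
```

```text
clock: 4.38
tcp_pos: [0.4904, -0.0402, 0.0431]
orientation: [-3.139, -0.002, 2.187]
contact_force: [0.7, -0.5, 0.4]
width: 1.0
gripper_force: 0.0
clock: 4.8
tcp_pos: [0.4918, -0.0401, 0.045]
orientation: [3.14, 0.001, 2.188]
contact_force: [-0.4, 0.5, 0.2]
width: 0.301
gripper_force: 0.0
clock: 5.22
tcp_pos: [0.4913, -0.0402, 0.0443]
orientation: [-3.141, -0.0, 2.188]
contact_force: [-1.2, -0.2, 0.9]
width: -0.003
gripper_force: 0.0
[-0.039 -0.011 -0.021] [-1.22087004 -0.22085138  0.87787883] 0.8620390590653724
```

Run:
```python
from h import *
im=grab('wrist'); im2=grab('scene')
cv2.imwrite('pics/p3.png',np.hstack([cv2.resize(im['color'],(400,300)),cv2.resize(im2['color'][120:330,180:460],(400,300))])[:,:,::-1])
```

```text
(no output)
```

View pics/p3.png

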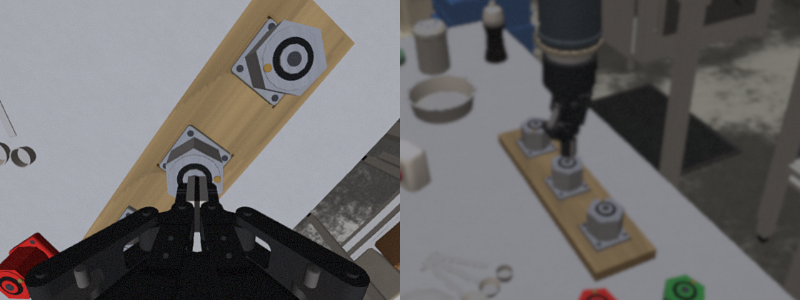

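Run:
```python
from h import *
im=grab('scene'); C=cloud(im)
for r in range(205,262,4): print(r,C[r,296].round(3), im['color'][r,296])
im=grab('wrist'); C=cloud(im)
print('wrist')
for r in range(235,300,8): print(r,C[r,272].round(3),C[r,280].round(3),im['color'][r,272])
look()
```

```text
205 [ 0.476 -0.062  0.151] [26 28 26]
209 [ 0.481 -0.054  0.135] [26 25 26]
213 [ 0.473 -0.068  0.136] [23 24 26]
217 [ 0.472 -0.069  0.127] [18 16 17]
221 [ 0.482 -0.052  0.102] [24 26 28]
225 [ 0.483 -0.051  0.091] [22 19 23]
229 [ 0.483 -0.051  0.08 ] [43 44 45]
233 [ 0.487 -0.043  0.063] [71 72 78]
237 [ 0.482 -0.053  0.061] [73 74 79]
241 [ 0.475 -0.065  0.06 ] [91 90 94]
245 [ 0.477 -0.063  0.048] [77 74 74]
249 [ 0.477 -0.063  0.036] [79 76 76]
253 [ 0.476 -0.065  0.027] [83 82 84]
257 [ 0.474 -0.067  0.018] [97 95 99]
261 [ 0.468 -0.079  0.018] [109  92  70]
wrist
235 [ 0.485 -0.031  0.062] [ 0.489 -0.029  0.062] [26 29 27]
243 [ 0.488 -0.035  0.063] [ 0.492 -0.032  0.063] [132 140 151]
251 [ 0.485 -0.031  0.083] [ 0.489 -0.029  0.082] [63 61 63]
259 [ 0.485 -0.031  0.091] [ 0.489 -0.029  0.092] [55 55 54]
267 [ 0.485 -0.031  0.1  ] [ 0.488 -0.029  0.099] [40 38 39]
275 [ 0.485 -0.031  0.106] [ 0.488 -0.029  0.106] [32 29 34]
283 [ 0.486 -0.031  0.111] [ 0.489 -0.03   0.111] [96 95 94]
291 [ 0.488 -0.035  0.111] [ 0.491 -0.033  0.111] [39 40 39]
299 [ 0.491 -0.039  0.11 ] [ 0.49  -0.032  0.118] [39 37 43]
tcp [ 0.4914 -0.0402  0.0443] [-3.1415 -0.      2.1877]
1 centre [ 0.49   -0.0381] flat 37 [45.9 45.1 45.2] closing 35.3 3141
```

The fingers closed to zero width above the bearing. Both cameras put the tips near z = 0.077 while the reported TCP says 0.033. I'll measure the tips again with the fingers opened to about 60 mm.

```bash
python3 -m inch '[{"linear":[0,0,0],"roll":0},{"linear":[0,0,0],"roll":0},{"linear":[0,0,0],"roll":0},{"linear":[0,0,0],"roll":0},{"linear":[0,0,0],"roll":0}]' -0.4
python3 -m inch '[{"linear":[0,0,0],"roll":0},{"linear":[0,0,0],"roll":0},{"linear":[0,0,0],"roll":0},{"linear":[0,0,0],"roll":0},{"linear":[0,0,0],"roll":0}]' -0.4
python3 - <<'E'
from h import *
o,C,s,im=look('w4')
T=np.eye(4);T[:3,:3]=R.from_euler('xyz',s['orientation']).as_matrix();T[:3,3]=s['tcp_pos']
L=(C-T[:3,3])@T[:3,:3]  # tool coords
m=(im['color'].max(-1)<110)&(im['z_map']>0)&(abs(L[...,0])<.02)&(abs(L[...,1])>.02)&(abs(L[...,1])<.06)&(L[...,2]<.0)
for sg in (1,-1):
    q=L[m&(L[...,1]*sg>0)]
    print(sg,len(q)); 
    t=q[q[:,2]>np.percentile(q[:,2],97)]; print(t.mean(0).round(4), q[:,2].max().round(4))
    near=q[abs(q[:,2]+.04)<.012]; print('y range',np.percentile(near[:,1],[2,50,98]).round(4),'x',np.percentile(near[:,0],[2,98]).round(4)) if len(near) else 0
E
```

```text
clock: 5.88
tcp_pos: [0.4914, -0.0401, 0.0443]
orientation: [-3.142, -0.0, 2.188]
contact_force: [0.2, 0.0, 0.4]
width: 0.69
gripper_force: 0.0
clock: 6.3
tcp_pos: [0.4914, -0.0402, 0.0443]
orientation: [-3.142, -0.0, 2.188]
contact_force: [0.3, 0.5, -0.4]
width: 0.701
gripper_force: 0.0
tcp [ 0.4914 -0.0402  0.0443] [-3.1416 -0.      2.1878]
1 centre [ 0.4911 -0.0395] flat 36 [45.9 45.6 45.6] closing 35.3 4866
1 15268
[ 0.0049  0.0336 -0.0398] -0.0001
y range [0.0319 0.0324 0.0449] x [-0.0103  0.0112]
-1 15789
[ 0.0051 -0.0297 -0.0394] -0.0002
y range [-0.0406 -0.0282 -0.0277] x [-0.01    0.0113]
```

View pics/w4.png

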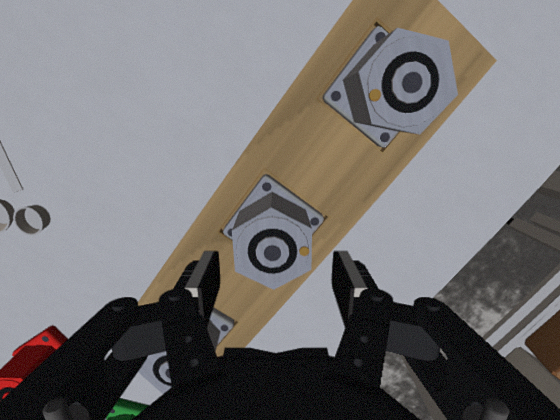

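Both views show the jaws' midpoint about 2 mm toward tool +y and the tips about 38 mm behind the reported TCP. I'll trust the cameras, shift the hand by that much, and descend in steps with force checks.

```bash
python3 -m inch '[{"linear":[-0.019,-0.007,0],"roll":0},{"linear":[0,0,-0.06],"roll":0},{"linear":[0,0,-0.07],"roll":0},{"linear":[0,0,-0.07],"roll":0},{"linear":[0,0,0],"roll":0}]' -0.6
python3 -m inch '[{"linear":[0,0,-0.06],"roll":0},{"linear":[0,0,-0.06],"roll":0},{"linear":[0,0,-0.06],"roll":0},{"linear":[0,0,-0.06],"roll":0},{"linear":[0,0,0],"roll":0}]'
python3 - <<'E'
from h import *
o,C,s,im=look('w5')
c,sn=np.cos(np.radians(35.35)),np.sin(np.radians(35.35))
print(s['contact_force'])
E
```

```text
clock: 6.77
tcp_pos: [0.4886, -0.0408, 0.0227]
orientation: [-3.14, -0.001, 2.188]
contact_force: [-1.2, 0.0, 0.3]
width: 0.8
gripper_force: 0.0
clock: 7.18
tcp_pos: [0.4889, -0.0408, -0.0009]
orientation: [-3.14, -0.001, 2.188]
contact_force: [0.1, -0.2, 0.2]
width: 0.8
gripper_force: 0.0
tcp [ 0.4889 -0.0408 -0.0009] [-3.1403e+00 -9.0000e-04  2.1878e+00]
[ 0.05956783 -0.21318646  0.16314188]
```

View pics/w5.png

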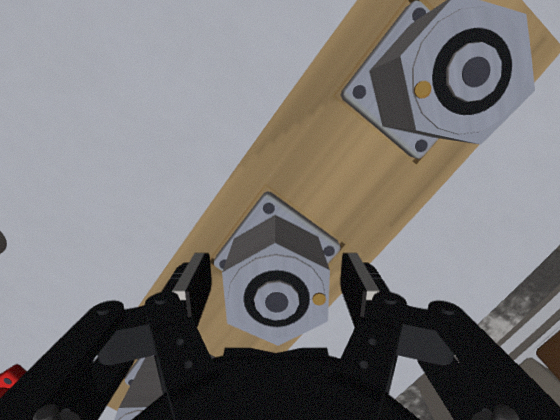

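The jaws' midpoint (column 276) now lines up with the hub (276,300), with the flats parallel to the pads. Closing.

```bash
cat > t.py <<'E'
from h import *
s=ctrl.read_state(); print('torque',np.round(s['wrist_torque'],3),'F',np.round(s['contact_force'],1),'j7',round(s['joint_positions'][6],3),'yaw',round(s['orientation'][2],4),'e7',round(s['effort'][6],3),'w',round(s['width'],3),'t',s['clock'])
E
python3 -m inch '[{"linear":[0,0,0],"roll":0},{"linear":[0,0,0],"roll":0},{"linear":[0,0,0],"roll":0},{"linear":[0,0,0],"roll":0},{"linear":[0,0,0],"roll":0}]' 1
python3 t.py
python3 -m inch '[{"linear":[0,0,0],"roll":0},{"linear":[0,0,0],"roll":0},{"linear":[0,0,0],"roll":0},{"linear":[0,0,0],"roll":0},{"linear":[0,0,0],"roll":0}]' 1
python3 t.py
```

```text
clock: 7.65
tcp_pos: [0.4896, -0.0409, 0.0007]
orientation: [3.141, 0.0, 2.188]
contact_force: [-2.5, -0.2, 6.0]
width: 0.53
gripper_force: 60.5
torque [-0.073  0.353  0.034] F [-2.5 -0.2  6. ] j7 0.891 yaw 2.1877 e7 -0.016 w 0.53 t 7.65
clock: 8.07
tcp_pos: [0.4896, -0.041, 0.0007]
orientation: [3.141, 0.0, 2.188]
contact_force: [-1.3, 0.0, 5.7]
width: 0.528
gripper_force: 60.5
torque [-0.135  0.395 -0.007] F [-1.3  0.   5.7] j7 0.891 yaw 2.1877 e7 -0.015 w 0.528 t 8.0667
```

```bash
python3 -m inch '[{"linear":[0.001,-0.001,0],"roll":0.5},{"linear":[0.001,-0.001,0],"roll":0.5},{"linear":[0.001,-0.001,0],"roll":0.5},{"linear":[0.001,-0.001,0],"roll":0.5},{"linear":[0.001,-0.001,0],"roll":0.5}]'
python3 t.py
python3 -m inch '[{"linear":[0.001,-0.001,0],"roll":0.5},{"linear":[0.001,-0.001,0],"roll":0.5},{"linear":[0.001,-0.001,0],"roll":0.5},{"linear":[0.001,-0.001,0],"roll":0.5},{"linear":[0.001,-0.001,0],"roll":0.5}]'
python3 t.py
```

```text
clock: 8.48
tcp_pos: [0.4896, -0.041, 0.0007]
orientation: [3.141, -0.001, 2.491]
contact_force: [-2.1, 2.6, 7.3]
width: 0.529
gripper_force: 60.7
torque [ 0.435  0.651 -0.055] F [-2.1  2.6  7.3] j7 1.078 yaw 2.491 e7 -0.901 w 0.529 t 8.4833
clock: 8.9
tcp_pos: [0.4897, -0.0409, 0.0007]
orientation: [3.141, -0.001, 2.792]
contact_force: [-4.8, 3.9, 8.5]
width: 0.533
gripper_force: 60.8
torque [ 0.898  0.973 -0.06 ] F [-4.8  3.9  8.5] j7 1.264 yaw 2.7916 e7 -0.905 w 0.533 t 8.9
```

```bash
python3 -m inch '[{"linear":[-0.002,0.002,0],"roll":0.5},{"linear":[-0.002,0.002,0],"roll":0.5},{"linear":[-0.002,0.002,0],"roll":0.5},{"linear":[-0.002,0.002,0],"roll":0.5},{"linear":[-0.002,0.002,0],"roll":0.5}]'
python3 t.py
python3 -m inch '[{"linear":[0,0,0],"roll":0.5},{"linear":[0,0,0],"roll":0.5},{"linear":[0,0,0],"roll":0.5},{"linear":[0,0,0],"roll":0.5},{"linear":[0,0,0],"roll":0.6}]'
python3 t.py
```

```text
clock: 9.32
tcp_pos: [0.4897, -0.0408, 0.0007]
orientation: [3.142, 0.001, 3.091]
contact_force: [-0.3, -0.8, 5.0]
width: 0.532
gripper_force: 60.4
torque [-0.015  0.229 -0.037] F [-0.3 -0.8  5. ] j7 1.449 yaw 3.0908 e7 -0.901 w 0.532 t 9.3167
clock: 9.73
tcp_pos: [0.4897, -0.0407, 0.0007]
orientation: [-3.141, 0.001, -2.881]
contact_force: [-0.4, 1.3, 5.7]
width: 0.528
gripper_force: 60.3
torque [ 0.162  0.357 -0.096] F [-0.4  1.3  5.7] j7 1.645 yaw -2.8806 e7 -1.286 w 0.528 t 9.7333
```

```bash
python3 -m inch '[{"linear":[0,0,0],"roll":0},{"linear":[0,0,0],"roll":0},{"linear":[0,0,0],"roll":0},{"linear":[0,0,0],"roll":0},{"linear":[0,0,0],"roll":0}]'
python3 t.py
python3 -m inch '[{"linear":[0,0,0],"roll":0},{"linear":[0,0,0],"roll":0},{"linear":[0,0,0.05],"roll":0},{"linear":[0,0,0.25],"roll":0},{"linear":[0,0,0.3],"roll":0}]' -0.6
python3 -m inch '[{"linear":[0.006,0.23,0.1],"roll":0.5},{"linear":[0.006,0.23,0],"roll":0.5},{"linear":[0.006,0.23,0],"roll":0.46},{"linear":[0.006,0.23,0],"roll":0},{"linear":[0.006,0.23,0],"roll":0}]'
python3 -m inch '[{"linear":[0,0,0],"roll":0},{"linear":[0,0,0],"roll":0},{"linear":[0,0,0],"roll":0},{"linear":[0,0,0],"roll":0},{"linear":[0,0,0],"roll":0}]'
cat >> h.py <<'E'
def fingers(C,s,im):
    T=R.from_euler('xyz',s['orientation']).as_matrix(); L=(C-s['tcp_pos'])@T
    m=(im['color'].max(-1)<110)&(im['z_map']>0)&(abs(L[...,0])<.02)&(abs(L[...,1])>.015)&(abs(L[...,1])<.06)&(abs(L[...,2]+.045)<.012)
    y=[np.median(L[m&(L[...,1]*g>0)][:,1]) for g in(1,-1)]; mid=np.mean(y)
    w=T@[0,mid,0]; print('fingers',np.round(y,4),'mid offset world',w[:2].round(4)); return w
E
python3 - <<'E'
from h import *
o,C,s,im=look(); w=fingers(C,s,im)
for j,v in o.items(): print(j,'hand shift so fingers meet it',(v[0]-s['tcp_pos'][:2]-w[:2]).round(4))
E
```

```text
clock: 10.15
tcp_pos: [0.4897, -0.0407, 0.0007]
orientation: [-3.141, 0.001, -2.883]
contact_force: [-0.5, 1.6, 5.6]
width: 0.531
gripper_force: 60.7
torque [0.112 0.351 0.04 ] F [-0.5  1.6  5.6] j7 1.643 yaw -2.8833 e7 -0.013 w 0.531 t 10.15
clock: 10.57
tcp_pos: [0.488, -0.0407, 0.0598]
orientation: [3.14, -0.004, -2.883]
contact_force: [0.4, -0.1, -0.0]
width: 0.801
gripper_force: 0.0
clock: 10.98
tcp_pos: [0.4925, 0.0751, 0.0708]
orientation: [-3.141, 0.0, -2.708]
contact_force: [0.1, 0.1, -0.2]
width: 0.797
gripper_force: 0.0
clock: 11.4
tcp_pos: [0.4925, 0.073, 0.0703]
orientation: [-3.141, -0.0, -2.71]
contact_force: [0.2, -1.4, 0.6]
width: 0.797
gripper_force: 0.0
tcp [0.4925 0.073  0.0703] [-3.1412e+00 -3.0000e-04 -2.7098e+00]
1 centre [ 0.4909 -0.0396] flat 47 [45.7 45.9 46. ] closing -245.3 4537
0 centre [0.494 0.075] flat 55 [45.4 45.7 45.4] closing -245.3 3737
fingers [ 0.0346 -0.0345] mid offset world [-0.  0.]
1 hand shift so fingers meet it [-0.0015 -0.1126]
0 hand shift so fingers meet it [0.0016 0.002 ]
```

Run:
```python
from h import *
o,C,s,im=look('w6'); print(im['cx'],im['cy'],np.array(im['tool_from_camera']).round(4).tolist())
a=cv2.imread('pics/w5.png')
for n in('w4','w5','w6'):
    g=cv2.cvtColor(cv2.imread(f'pics/{n}.png'),cv2.COLOR_BGR2GRAY).astype(float)
    for r in (265,275,285):
        row=cv2.GaussianBlur(g,(3,3),0)[r]; print(n,r,np.where(row<60)[0][[0,-1]], [int(x) for x in np.where(np.abs(np.diff((row<75).astype(int))))[0] if 170<x<390])
L=(C-s['tcp_pos'])@R.from_euler('xyz',s['orientation']).as_matrix()
for r in (265,275,285): print(r,[(c,L[r,c].round(4).tolist()) for c in (195,200,205,210,340,345,350,355)])
```

```text
tcp [0.4925 0.0731 0.0703] [-3.1413e+00 -3.0000e-04 -2.7098e+00]
1 centre [ 0.4909 -0.0397] flat 46 [45.8 45.9 46. ] closing -245.3 4554
0 centre [0.4941 0.0751] flat 54 [45.3 45.6 45.5] closing -245.3 3730
275.466026935713 206.04092111272658 [[-0.0011, 0.9541, 0.2996, 0.0744], [1.0, 0.001, 0.0004, 0.0001], [0.0001, 0.2996, -0.9541, -0.1713], [0.0, 0.0, 0.0, 1.0]]
w4 265 [188 548] [186, 219, 253, 262, 280, 290, 332, 363]
w4 275 [182 530] [180, 219, 331, 369]
w4 285 [175 375] [174, 219, 331, 376]
w5 265 [180 370] [179, 210, 219, 231, 321, 327, 340, 371]
w5 275 [172 379] [171, 211, 257, 294, 340, 379]
w5 285 [166 385] [211, 247, 262, 290, 305, 339, 385]
w6 265 [181 370] [179, 209, 341, 371]
w6 275 [172 379] [171, 210, 340, 379]
w6 285 [  0 385] [210, 340, 385]
265 [(195, [0.0083, -0.0372, -0.0519]), (200, [0.0097, -0.0342, -0.0544]), (205, [0.0046, -0.0344, -0.0451]), (210, [-0.0578, -0.0606, 0.0678]), (340, [-0.0591, 0.0602, 0.07]), (345, [0.0038, 0.0343, -0.0438]), (350, [0.0082, 0.0345, -0.0518]), (355, [0.0092, 0.0363, -0.0536])]
275 [(195, [0.0086, -0.0347, -0.0612]), (200, [0.0047, -0.0345, -0.0546]), (205, [0.0001, -0.0344, -0.0468]), (210, [-0.0057, -0.0344, -0.0371]), (340, [-0.0694, 0.0608, 0.0694]), (345, [-0.0006, 0.0342, -0.0458]), (350, [0.0047, 0.0341, -0.0548]), (355, [0.0092, 0.034, -0.0623])]
285 [(195, [0.0066, -0.0337, -0.0658]), (200, [0.0012, -0.0341, -0.0574]), (205, [-0.0047, -0.0344, -0.0482]), (210, [-0.0106, -0.0344, -0.039]), (340, [-0.0805, 0.0616, 0.0697]), (345, [-0.0057, 0.0344, -0.0467]), (350, [0.0006, 0.034, -0.0565]), (355, [0.0049, 0.0342, -0.0632])]
```

View pics/w6.png

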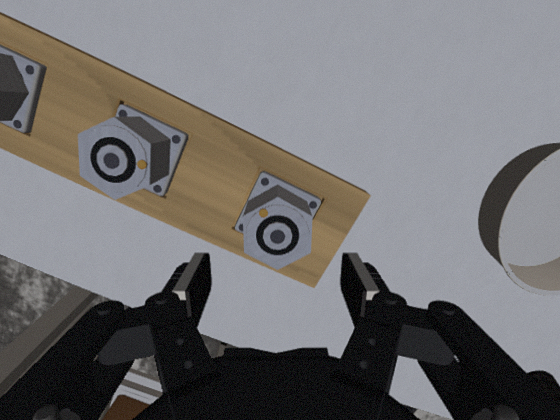

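The two finger inner edges (columns 210 and 341) are symmetric about cx = 275.5. The earlier 2 mm asymmetry came from a bad mask, so the jaws are centred on the TCP. Bearing 0's hub is at (278,236), and I'll move onto it.

```bash
python3 -m inch '[{"linear":[0.006,0.012,0],"roll":0},{"linear":[0,0,-0.2],"roll":0},{"linear":[0,0,-0.2],"roll":0},{"linear":[0,0,-0.15],"roll":0},{"linear":[0,0,-0.14],"roll":0}]'
python3 -m inch '[{"linear":[0,0,0],"roll":0},{"linear":[0,0,0],"roll":0},{"linear":[0,0,0],"roll":0},{"linear":[0,0,0],"roll":0},{"linear":[0,0,0],"roll":0}]' 1
python3 t.py
python3 -m inch '[{"linear":[0,0,0],"roll":0},{"linear":[0,0,0],"roll":0},{"linear":[0,0,0],"roll":0},{"linear":[0,0,0],"roll":0},{"linear":[0,0,0],"roll":0}]' 1
python3 t.py
```

```text
clock: 11.92
tcp_pos: [0.493, 0.0751, 0.0004]
orientation: [3.142, -0.0, -2.709]
contact_force: [0.7, -0.1, -0.1]
width: 0.798
gripper_force: 0.0
clock: 12.33
tcp_pos: [0.4935, 0.0753, 0.002]
orientation: [-3.141, 0.001, -2.708]
contact_force: [-0.2, -0.2, -3.6]
width: 0.53
gripper_force: 63.1
torque [-0.015  0.012 -0.055] F [-0.2 -0.2 -3.6] j7 1.544 yaw -2.7084 e7 0.004 w 0.53 t 12.3333
clock: 12.75
tcp_pos: [0.4931, 0.0753, 0.0013]
orientation: [-3.142, 0.0, -2.708]
contact_force: [0.2, 0.0, -3.2]
width: 0.531
gripper_force: 63.1
torque [-0.018  0.016  0.011] F [ 0.2  0.  -3.2] j7 1.544 yaw -2.7082 e7 0.0 w 0.531 t 12.75
```

```bash
python3 -m inch '[{"linear":[0,0,0],"roll":-0.55},{"linear":[0,0,0],"roll":-0.55},{"linear":[0,0,0],"roll":-0.55},{"linear":[0,0,0],"roll":-0.55},{"linear":[0,0,0],"roll":-0.55}]'
python3 t.py
python3 -m inch '[{"linear":[0,0,0],"roll":-0.55},{"linear":[0,0,0],"roll":-0.55},{"linear":[0,0,0],"roll":-0.55},{"linear":[0,0,0],"roll":-0.55},{"linear":[0,0,0],"roll":-0.55}]'
python3 t.py
```

```text
clock: 13.17
tcp_pos: [0.4931, 0.075, 0.0013]
orientation: [-3.141, -0.0, -3.042]
contact_force: [0.2, -1.2, -2.9]
width: 0.536
gripper_force: 63.1
torque [-0.265 -0.073  0.017] F [ 0.2 -1.2 -2.9] j7 1.331 yaw -3.0417 e7 1.028 w 0.536 t 13.1667
clock: 13.58
tcp_pos: [0.4932, 0.075, 0.0013]
orientation: [-3.141, 0.0, 2.912]
contact_force: [0.5, -1.7, -2.5]
width: 0.528
gripper_force: 63.1
torque [-0.354 -0.163  0.025] F [ 0.5 -1.7 -2.5] j7 1.122 yaw 2.9115 e7 1.015 w 0.528 t 13.5833
```

```bash
python3 -m inch '[{"linear":[0,0,0],"roll":-0.55},{"linear":[0,0,0],"roll":-0.55},{"linear":[0,0,0],"roll":-0.55},{"linear":[0,0,0],"roll":-0.55},{"linear":[0,0,0],"roll":-0.55}]'
python3 t.py
python3 -m inch '[{"linear":[0,0,0],"roll":-0.55},{"linear":[0,0,0],"roll":-0.55},{"linear":[0,0,0],"roll":-0.55},{"linear":[0,0,0],"roll":-0.55},{"linear":[0,0,0],"roll":-0.55}]'
python3 t.py
python3 -m inch '[{"linear":[0,0,0],"roll":0},{"linear":[0,0,0],"roll":0},{"linear":[0,0,0.05],"roll":0},{"linear":[0,0,0.25],"roll":0},{"linear":[0,0,0.3],"roll":0}]' -0.6
python3 -m inch '[{"linear":[-0.006,-0.23,0.1],"roll":0.47},{"linear":[-0.006,-0.23,0],"roll":0.47},{"linear":[-0.006,-0.23,0],"roll":0.47},{"linear":[-0.006,-0.23,0],"roll":0.47},{"linear":[-0.006,-0.23,0],"roll":0.47}]'
python3 -m inch '[{"linear":[-0.006,-0.23,0],"roll":0.47},{"linear":[-0.006,-0.23,0],"roll":0.47},{"linear":[-0.006,-0.23,0],"roll":0.47},{"linear":[-0.006,-0.23,0],"roll":0.47},{"linear":[-0.006,-0.23,0],"roll":0.47}]'
python3 -m inch '[{"linear":[0,0,0],"roll":0},{"linear":[0,0,0],"roll":0},{"linear":[0,0,0],"roll":0},{"linear":[0,0,0],"roll":0},{"linear":[0,0,0],"roll":0}]'
python3 -c "
from h import *
look('w7')"
```

```text
clock: 14.0
tcp_pos: [0.4934, 0.075, 0.0013]
orientation: [-3.142, 0.001, 2.581]
contact_force: [0.5, -1.0, -2.5]
width: 0.527
gripper_force: 63.1
torque [-0.401 -0.127  0.052] F [ 0.5 -1.  -2.5] j7 0.916 yaw 2.5814 e7 1.01 w 0.527 t 14.0
clock: 14.42
tcp_pos: [0.4934, 0.075, 0.0014]
orientation: [3.141, 0.001, 2.251]
contact_force: [-0.1, -1.3, -2.7]
width: 0.53
gripper_force: 63.1
torque [-0.464 -0.172  0.082] F [-0.1 -1.3 -2.7] j7 0.711 yaw 2.2514 e7 1.013 w 0.53 t 14.4167
clock: 14.83
tcp_pos: [0.4917, 0.0751, 0.061]
orientation: [-3.138, -0.002, 2.257]
contact_force: [0.3, 0.4, -0.3]
width: 0.804
gripper_force: 0.0
clock: 15.25
tcp_pos: [0.4901, -0.0407, 0.072]
orientation: [3.141, 0.001, 2.542]
contact_force: [0.1, 0.7, 0.1]
width: 0.8
gripper_force: 0.0
clock: 15.67
tcp_pos: [0.487, -0.1559, 0.0718]
orientation: [-3.141, 0.001, 2.823]
contact_force: [1.3, 0.2, -1.0]
width: 0.799
gripper_force: 0.0
clock: 16.08
tcp_pos: [0.4873, -0.1535, 0.0714]
orientation: [3.141, -0.0, 2.821]
contact_force: [-1.0, 0.9, -0.1]
width: 0.798
gripper_force: 0.0
tcp [ 0.4873 -0.1535  0.0714] [ 3.1413e+00 -1.0000e-04  2.8208e+00]
1 centre [ 0.491  -0.0401] flat 46 [46.3 45.9 45.5] closing 71.6 4149
2 centre [ 0.4879 -0.1547] flat 11 [45.3 45.6 45.5] closing 71.6 3693
```

```bash
python3 -m inch '[{"linear":[0,-0.013,0],"roll":0},{"linear":[0,0,-0.2],"roll":0},{"linear":[0,0,-0.2],"roll":0},{"linear":[0,0,-0.15],"roll":0},{"linear":[0,0,-0.15],"roll":0}]'
python3 -m inch '[{"linear":[0,0,0],"roll":0},{"linear":[0,0,0],"roll":0},{"linear":[0,0,0],"roll":0},{"linear":[0,0,0],"roll":0},{"linear":[0,0,0],"roll":0}]' 1
python3 t.py
python3 -m inch '[{"linear":[0,0,0],"roll":0},{"linear":[0,0,0],"roll":-0.5},{"linear":[0,0,0],"roll":-0.5},{"linear":[0,0,0],"roll":-0.5},{"linear":[0,0,0],"roll":-0.5}]' 1
python3 t.py
```

```text
clock: 16.55
tcp_pos: [0.4871, -0.1556, 0.0005]
orientation: [-3.142, -0.0, 2.82]
contact_force: [0.1, 0.8, 0.2]
width: 0.797
gripper_force: 0.0
clock: 16.97
tcp_pos: [0.4875, -0.156, 0.002]
orientation: [3.142, 0.001, 2.819]
contact_force: [0.7, -0.0, -2.7]
width: 0.526
gripper_force: 62.2
torque [ 0.034 -0.02  -0.019] F [ 0.7 -0.  -2.7] j7 1.521 yaw 2.8191 e7 -0.0 w 0.526 t 16.9667
clock: 17.38
tcp_pos: [0.4866, -0.1558, 0.0016]
orientation: [-3.141, -0.001, 2.577]
contact_force: [-2.2, 0.2, -1.5]
width: 0.528
gripper_force: 61.9
torque [0.066 0.405 0.381] F [-2.2  0.2 -1.5] j7 1.367 yaw 2.5767 e7 0.598 w 0.528 t 17.3833
```

That one drags: 0.38 N m against under 0.1 for the other two. I'll finish its turn and release.

```bash
for i in 1; do :; done
python3 -m inch '[{"linear":[0,0,0],"roll":-0.6},{"linear":[0,0,0],"roll":-0.6},{"linear":[0,0,0],"roll":-0.6},{"linear":[0,0,0],"roll":-0.6},{"linear":[0,0,0],"roll":-0.6}]'
python3 t.py
python3 -m inch '[{"linear":[0,0,0],"roll":-0.6},{"linear":[0,0,0],"roll":-0.6},{"linear":[0,0,0],"roll":-0.6},{"linear":[0,0,0],"roll":-0.6},{"linear":[0,0,0],"roll":-0.6}]'
python3 t.py
python3 -m inch '[{"linear":[0,0,0],"roll":-0.6},{"linear":[0,0,0],"roll":-0.6},{"linear":[0,0,0],"roll":-0.6},{"linear":[0,0,0],"roll":-0.6},{"linear":[0,0,0],"roll":-0.6}]'
python3 t.py
python3 -m inch '[{"linear":[0,0,0],"roll":-0.6},{"linear":[0,0,0],"roll":-0.6},{"linear":[0,0,0],"roll":-0.6},{"linear":[0,0,0],"roll":-0.6},{"linear":[0,0,0],"roll":-0.6}]'
python3 t.py
python3 -m inch '[{"linear":[0,0,0],"roll":0},{"linear":[0,0,0],"roll":0},{"linear":[0,0,0],"roll":0},{"linear":[0,0,0],"roll":0},{"linear":[0,0,0],"roll":0}]'
python3 t.py
python3 -m inch '[{"linear":[0,0,0],"roll":0},{"linear":[0,0,0],"roll":0},{"linear":[0,0,0],"roll":0},{"linear":[0,0,0],"roll":0},{"linear":[0,0,0],"roll":0}]' -0.6
python3 -m inch '[{"linear":[0,0,0.2],"roll":0},{"linear":[0,0,0.2],"roll":0},{"linear":[0,0,0.3],"roll":0},{"linear":[0,0,0],"roll":0},{"linear":[0,0,0],"roll":0}]'
python3 -c "
from h import *
o,C,s,im=look()
im=grab('top'); print([(np.round(d['position'],1),round(d['p'],2),world(im,d['position'])[0].round(4)) for d in ctrl.recognise('top','dish')])
C=cloud(im); m=(np.hypot(C[...,0]-.4,C[...,1]-.3)<.1)&(C[...,2]>.036)&(C[...,2]<.055)
print(cv2.minEnclosingCircle((C[m][:,:2]*1000).astype(np.float32)),m.sum())"
```

```text
clock: 17.8
tcp_pos: [0.4866, -0.1558, 0.0015]
orientation: [-3.141, -0.001, 2.216]
contact_force: [-1.7, 0.6, -1.4]
width: 0.525
gripper_force: 61.9
torque [-0.085  0.425  0.327] F [-1.7  0.6 -1.4] j7 1.139 yaw 2.2161 e7 0.794 w 0.525 t 17.8
clock: 18.22
tcp_pos: [0.4865, -0.1558, 0.0015]
orientation: [-3.141, -0.001, 1.856]
contact_force: [-2.9, -1.6, -1.6]
width: 0.527
gripper_force: 61.9
torque [-0.136  0.49   0.339] F [-2.9 -1.6 -1.6] j7 0.91 yaw 1.8561 e7 0.807 w 0.527 t 18.2167
clock: 18.63
tcp_pos: [0.4865, -0.1558, 0.0015]
orientation: [-3.141, -0.0, 1.496]
contact_force: [-2.7, -0.6, -1.0]
width: 0.526
gripper_force: 61.9
torque [-0.152  0.58   0.32 ] F [-2.7 -0.6 -1. ] j7 0.677 yaw 1.4961 e7 0.833 w 0.526 t 18.6333
clock: 19.05
tcp_pos: [0.4864, -0.1558, 0.0015]
orientation: [-3.141, -0.0, 1.136]
contact_force: [-2.8, -0.5, -0.7]
width: 0.527
gripper_force: 61.9
torque [-0.183  0.686  0.394] F [-2.8 -0.5 -0.7] j7 0.439 yaw 1.1361 e7 0.869 w 0.527 t 19.05
clock: 19.47
tcp_pos: [0.4865, -0.1558, 0.0013]
orientation: [-3.141, -0.0, 1.14]
contact_force: [-5.7, 0.0, 1.3]
width: 0.53
gripper_force: 62.4
torque [-0.075  1.192  0.302] F [-5.7  0.   1.3] j7 0.441 yaw 1.1401 e7 -0.257 w 0.53 t 19.4667
clock: 19.88
tcp_pos: [0.4876, -0.156, 0.0014]
orientation: [3.141, -0.0, 1.139]
contact_force: [0.5, 0.1, -0.2]
width: 0.795
gripper_force: 0.0
clock: 20.3
tcp_pos: [0.4883, -0.1561, 0.0725]
orientation: [3.139, -0.001, 1.14]
contact_force: [0.4, -0.7, -0.0]
width: 0.798
gripper_force: 0.0
tcp [ 0.4883 -0.1561  0.0725] [ 3.1385e+00 -8.0000e-04  1.1395e+00]
1 centre [ 0.4915 -0.0397] flat 46 [45.7 45.7 45.8] closing -24.7 5798
2 centre [ 0.4883 -0.1544] flat 40 [45.6 45.3 45.7] closing -24.7 3664
[(array([203.9, 245. ]), 0.9, array([0.3945, 0.3004, 0.0077]))]
((395.5338134765625, 288.7080383300781), 65.95199584960938) 252
```

```bash
python3 -m inch '[{"linear":[0,0,0],"roll":0.68},{"linear":[0,0,-0.2],"roll":0},{"linear":[0,0,-0.2],"roll":0},{"linear":[0,0,-0.15],"roll":0},{"linear":[0,0,-0.14],"roll":0}]'
python3 -m inch '[{"linear":[0,0,0],"roll":0},{"linear":[0,0,0],"roll":0},{"linear":[0,0,0],"roll":0},{"linear":[0,0,0],"roll":0},{"linear":[0,0,0],"roll":0}]' 1
python3 t.py
python3 -m inch '[{"linear":[0,0,0],"roll":0},{"linear":[0,0,0],"roll":0},{"linear":[0,0,0.02],"roll":0},{"linear":[0,0,0.03],"roll":0},{"linear":[0,0,0.03],"roll":0}]'
python3 t.py
python3 -m inch '[{"linear":[0,0,0.04],"roll":0},{"linear":[0,0,0.04],"roll":0},{"linear":[0,0,0.05],"roll":0},{"linear":[0,0,0.1],"roll":0},{"linear":[0,0,0.1],"roll":0}]'
python3 t.py
```

```text
clock: 20.87
tcp_pos: [0.4861, -0.1557, 0.0003]
orientation: [-3.139, 0.0, 1.22]
contact_force: [0.0, -0.5, 0.5]
width: 0.802
gripper_force: 0.0
clock: 21.28
tcp_pos: [0.4866, -0.156, 0.0026]
orientation: [-3.141, 0.0, 1.221]
contact_force: [-1.9, -0.6, -3.1]
width: 0.527
gripper_force: 62.7
torque [-0.167  0.6    0.026] F [-1.9 -0.6 -3.1] j7 0.499 yaw 1.2206 e7 -0.04 w 0.527 t 21.2833
clock: 21.7
tcp_pos: [0.4873, -0.1558, 0.0106]
orientation: [3.141, -0.0, 1.221]
contact_force: [-0.4, -0.6, -2.6]
width: 0.526
gripper_force: 62.8
torque [ 0.01  -0.004 -0.047] F [-0.4 -0.6 -2.6] j7 0.489 yaw 1.2208 e7 0.111 w 0.526 t 21.7
clock: 22.12
tcp_pos: [0.4871, -0.156, 0.0442]
orientation: [-3.142, 0.0, 1.22]
contact_force: [0.6, -0.7, -2.5]
width: 0.528
gripper_force: 62.8
torque [ 0.005  0.017 -0.017] F [ 0.6 -0.7 -2.5] j7 0.446 yaw 1.2205 e7 0.374 w 0.528 t 22.1167
```

```bash
python3 -m inch '[{"linear":[0,0,0.2],"roll":0},{"linear":[0,0,0.3],"roll":0},{"linear":[0,0,0.36],"roll":0},{"linear":[-0.061,0.2,0],"roll":0},{"linear":[-0.061,0.297,0],"roll":0}]'
python3 -m inch '[{"linear":[-0.061,0.297,0],"roll":0},{"linear":[-0.061,0.297,0],"roll":0},{"linear":[-0.061,0.297,0],"roll":0},{"linear":[-0.061,0.297,0],"roll":0},{"linear":[-0.061,0.297,0],"roll":0}]'
python3 -m inch '[{"linear":[-0.061,0.297,0],"roll":0},{"linear":[-0.061,0.297,0],"roll":0},{"linear":[-0.061,0.297,0],"roll":0},{"linear":[-0.061,0.297,0],"roll":0},{"linear":[-0.061,0.297,0],"roll":0}]'
python3 -m inch '[{"linear":[-0.061,0.297,0],"roll":0},{"linear":[-0.061,0.2,0],"roll":0},{"linear":[0,0,0],"roll":0},{"linear":[0,0,0],"roll":0},{"linear":[0,0,0],"roll":0}]'
python3 t.py
python3 - <<'E'
from h import *
from scipy.optimize import least_squares
o,C,s,im=look('w8')
r=np.hypot(C[...,0]-.3955,C[...,1]-.2887)
m=(r<.085)&(r>.05)&(C[...,2]>.039)&(C[...,2]<.048)
P=C[m][:,:2]; print(len(P),P.mean(0))
q=least_squares(lambda v:np.hypot(P[:,0]-v[0],P[:,1]-v[1])-.0648,[.3955,.2887],loss='soft_l1',f_scale=.001); print(q.x.round(4))
f=(r<.05)&(C[...,2]<.012)&(C[...,2]>-.005); print('floor',f.sum(),np.median(C[f][:,2]) if f.any() else 0)
E
```

```text
clock: 22.53
tcp_pos: [0.4764, -0.109, 0.1324]
orientation: [3.135, -0.0, 1.216]
contact_force: [0.4, 1.1, -3.3]
width: 0.529
gripper_force: 63.1
clock: 22.95
tcp_pos: [0.444, 0.0435, 0.1302]
orientation: [3.141, -0.001, 1.22]
contact_force: [1.3, 0.3, -2.5]
width: 0.528
gripper_force: 63.1
clock: 23.37
tcp_pos: [0.4134, 0.1922, 0.1303]
orientation: [3.141, -0.001, 1.22]
contact_force: [1.0, 0.4, -3.2]
width: 0.526
gripper_force: 63.1
clock: 23.78
tcp_pos: [0.4018, 0.2398, 0.1299]
orientation: [3.141, -0.0, 1.22]
contact_force: [-0.4, -0.7, -3.5]
width: 0.53
gripper_force: 63.1
torque [-0.016 -0.041  0.021] F [-0.4 -0.7 -3.5] j7 -0.463 yaw 1.2203 e7 -0.047 w 0.53 t 23.7833
tcp [0.4018 0.2398 0.1299] [ 3.1412e+00 -2.0000e-04  1.2203e+00]
2280 [0.39726223 0.30658152]
[0.3956 0.2863]
floor 7715 0.0038402673291861866
```

View pics/w8.png

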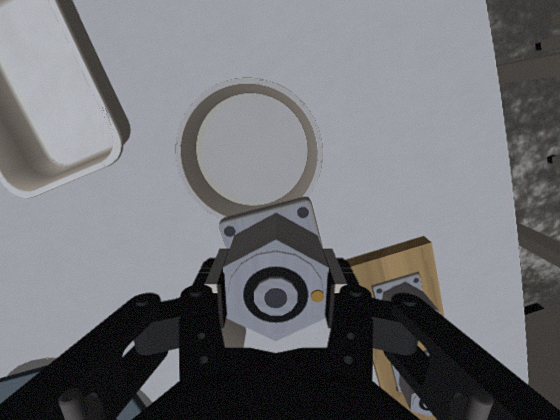

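The bearing is held upright and the dish is clear at (250,150), centred near (0.395, 0.287). I'll move over it and lower.

```bash
python3 -m inch '[{"linear":[-0.035,0.233,0],"roll":0},{"linear":[-0.035,0.234,0],"roll":0},{"linear":[0,0,0],"roll":0},{"linear":[0,0,-0.2],"roll":0},{"linear":[0,0,-0.2],"roll":0}]'
python3 -m inch '[{"linear":[0,0,-0.2],"roll":0},{"linear":[0,0,-0.2],"roll":0},{"linear":[0,0,-0.2],"roll":0},{"linear":[0,0,-0.15],"roll":0},{"linear":[0,0,-0.05],"roll":0}]'
python3 t.py
python3 -m inch '[{"linear":[0,0,-0.015],"roll":0},{"linear":[0,0,-0.015],"roll":0},{"linear":[0,0,-0.015],"roll":0},{"linear":[0,0,-0.015],"roll":0},{"linear":[0,0,0],"roll":0}]'
python3 t.py
```

```text
clock: 24.25
tcp_pos: [0.3958, 0.287, 0.0897]
orientation: [3.14, -0.002, 1.22]
contact_force: [0.2, 0.8, -2.9]
width: 0.525
gripper_force: 63.1
clock: 24.67
tcp_pos: [0.3945, 0.2854, 0.0079]
orientation: [-3.141, 0.002, 1.219]
contact_force: [-0.1, 0.6, -3.2]
width: 0.527
gripper_force: 62.9
torque [-0.044 -0.014  0.009] F [-0.1  0.6 -3.2] j7 -0.358 yaw 1.2186 e7 0.213 w 0.527 t 24.6667
clock: 25.08
tcp_pos: [0.3949, 0.2874, 0.0037]
orientation: [3.141, -0.001, 1.221]
contact_force: [-0.1, 0.4, -3.2]
width: 0.53
gripper_force: 62.9
torque [-0.055  0.052  0.022] F [-0.1  0.4 -3.2] j7 -0.351 yaw 1.2208 e7 0.046 w 0.53 t 25.0833
```

```bash
python3 -m inch '[{"linear":[0,0,-0.015],"roll":0},{"linear":[0,0,-0.015],"roll":0},{"linear":[0,0,-0.015],"roll":0},{"linear":[0,0,-0.01],"roll":0},{"linear":[0,0,-0.01],"roll":0}]'
python3 t.py
python3 -m inch '[{"linear":[0,0,-0.008],"roll":0},{"linear":[0,0,-0.007],"roll":0},{"linear":[0,0,-0.005],"roll":0},{"linear":[0,0,0],"roll":0},{"linear":[0,0,0],"roll":0}]'
python3 t.py
```

```text
clock: 25.5
tcp_pos: [0.3946, 0.2871, -0.0033]
orientation: [-3.141, 0.0, 1.221]
contact_force: [-0.2, -0.3, -2.7]
width: 0.529
gripper_force: 62.9
torque [ 0.052  0.026 -0.013] F [-0.2 -0.3 -2.7] j7 -0.34 yaw 1.2206 e7 -0.032 w 0.529 t 25.5
clock: 25.92
tcp_pos: [0.3947, 0.2871, -0.0051]
orientation: [-3.142, -0.0, 1.221]
contact_force: [0.6, -0.8, -1.0]
width: 0.532
gripper_force: 63.3
torque [-0.11   0.1   -0.046] F [ 0.6 -0.8 -1. ] j7 -0.338 yaw 1.2205 e7 0.006 w 0.532 t 25.9167
```

```bash
python3 -m inch '[{"linear":[0,0,-0.003],"roll":0},{"linear":[0,0,0],"roll":0},{"linear":[0,0,0],"roll":0},{"linear":[0,0,0],"roll":0},{"linear":[0,0,0],"roll":0}]'
python3 t.py
python3 -m inch '[{"linear":[0,0,0],"roll":0},{"linear":[0,0,0],"roll":0},{"linear":[0,0,0],"roll":0},{"linear":[0,0,0],"roll":0},{"linear":[0,0,0],"roll":0}]' -0.36
python3 t.py
python3 -m inch '[{"linear":[0,0,0.05],"roll":0},{"linear":[0,0,0.1],"roll":0},{"linear":[0,0,0.2],"roll":0},{"linear":[0,0,0.3],"roll":0},{"linear":[0,0,0.3],"roll":0}]'
python3 -m inch '[{"linear":[0,-0.1,0.3],"roll":0},{"linear":[0,-0.25,0.1],"roll":0},{"linear":[0,-0.3,0],"roll":0},{"linear":[0,0,0],"roll":0},{"linear":[0,0,0],"roll":0}]'
python3 - <<'E'
from h import *
from scipy.optimize import least_squares
im=grab('wrist'); C=cloud(im); save(im,'w9.png')
r=np.hypot(C[...,0]-.3955,C[...,1]-.287)
P=C[(r<.075)&(r>.055)&(C[...,2]>.039)&(C[...,2]<.048)][:,:2]
print('dish',least_squares(lambda v:np.hypot(P[:,0]-v[0],P[:,1]-v[1])-.0648,[.3955,.2887],loss='soft_l1',f_scale=.001).x.round(4))
m=(r<.045)&(C[...,2]>.048)&(C[...,2]<.062); h=C[m]; print('ring',h[:,:2].min(0).round(4),h[:,:2].max(0).round(4),h[:,2].mean(),np.polyfit(h[:,0],h[:,2],1)[0],np.polyfit(h[:,1],h[:,2],1)[0])
E
```

```text
clock: 26.33
tcp_pos: [0.3947, 0.2871, -0.0052]
orientation: [-3.142, -0.0, 1.22]
contact_force: [-0.4, -0.5, 6.1]
width: 0.53
gripper_force: 64.0
torque [-0.213  0.395 -0.035] F [-0.4 -0.5  6.1] j7 -0.337 yaw 1.2205 e7 -0.001 w 0.53 t 26.3333
clock: 26.75
tcp_pos: [0.3947, 0.2872, -0.0056]
orientation: [3.142, 0.0, 1.221]
contact_force: [0.8, 0.1, 0.4]
width: 0.68
gripper_force: 0.0
torque [ 0.032 -0.044 -0.025] F [0.8 0.1 0.4] j7 -0.337 yaw 1.2207 e7 0.0 w 0.68 t 26.75
clock: 27.17
tcp_pos: [0.3942, 0.2863, 0.091]
orientation: [-3.141, 0.002, 1.22]
contact_force: [0.4, 0.1, 0.3]
width: 0.676
gripper_force: 0.0
clock: 27.58
tcp_pos: [0.3946, 0.2209, 0.1306]
orientation: [-3.141, -0.001, 1.218]
contact_force: [-0.3, 0.9, 0.2]
width: 0.681
gripper_force: 0.0
dish [0.3956 0.2876]
ring [0.3708 0.2631] [0.4223 0.3133] 0.055300884804825486 0.0022301348344689626 -0.007630523051337187
```

View pics/w9.png

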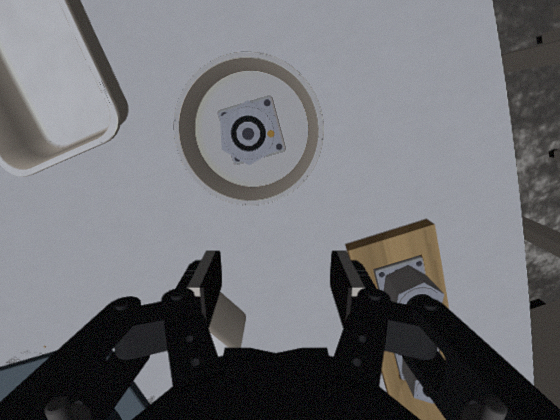

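The bearing is upright in the middle of the dish, with its hub at (249,133) and ring centre within about 1 mm of the dish centre. The hand is clear.

```bash
python3 -c "
from plant import ctrl
print(ctrl.job_done())"
```

```text
the job is handed in; nothing more can be done
None
```

I turned all three rings by about 70–90° in their pockets; the one in the −y pocket dragged (about 0.35 N m, the other two under 0.1), so I set it upright in the middle of the steel dish and handed in at about 28 s, with the other two left in their pockets; the result of the judging was not shown.

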